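# Refit the basket and bayonet cover of a pipeline strainer

### The arm

A 7-joint arm with a two-finger parallel gripper is mounted at the origin on the work surface. World frame = base frame: x ahead of the robot, y to its left, z up, the work surface at z = 0. Lengths are in m, angles in rad, forces in N, time in s.
With the tool pointing down it reaches from about 0.4 to 0.85 m from the base axis. Payload 4.4 kg.
Tool frame: the origin (TCP) lies midway between the tips of the shut fingers; the grasp point (between the pads) lies 19 mm behind it; z points along the fingers, y is the line along which they close (so a half turn about z gives the same grasp; the last joint's range is limited). The gripper opens to 94 mm and grips with 3 to 60 N. Pads are 16 mm wide; open, the fingers measure 119 mm over their backs; the gripper's body (75 mm by 177 mm) begins 78 mm behind the grasp point.
Start: joints at [-1.331, 0.628, 0.038, 1.517, -0.027, 0.996, -0.02], TCP at [0.196, 0.62, 0.205] pointing down, gripper open.
Joint ranges: [-3.06, 3.06], [-0.37, 2.12], [-1.25, 1.32], [0.18, 2.47], [-1.1, 4.24], [0.23, 1.98], [-2.94, 2.94]. Speed limits (rad/s): [2.57, 2.57, 3.14, 3.14, 3.14, 3.14, 3.14].

### API

Orientations are given as [roll, pitch, yaw] about the fixed x, y, z axes, in that order (R = Rz(yaw) Ry(pitch) Rx(roll)).
In Python, from bench import manip gives the robot as it stands.
- The arm moves only by the tool servo_tool, never from a script. Its argument "motion" is a list of rows, each an object of numbers: "x", "y", "z": the shift along the tool's x, y, z in mm; "ax", "ay", "az": the turn, a rotation vector about the tool's x, y, z in degrees; "gripper": the gripper command: -1 is shut, 1 is fully open, values between are in proportion. A call has 1 to 10 rows; each row is the pose to reach, as a shift and turn from the pose commanded when the call began, along the tool's axes at that moment; what a row does not reach only later rows make up. A row lasts 1/12 s, in which the tool goes at most 41.7 mm and 7.16 degrees, less where a joint would pass 70% of its speed; a pose out of reach is approached as far as the arm can. A call with a gripper value outside its range is refused whole. The fingers move at their own pace and stop on an object; "squeeze" is the grip in N (left out, the last holds). Time passes only in rows, so rows that repeat a pose let the fingers close. It gives the time, the measured TCP pose, the force, the opening and the grip force at its end, in the units of the state.
- manip.get_obs(): the state, without advancing time (a new reading comes with each control period).
- manip.grab_frame(name): name is "side" or "top" or "wrist"; returns a dict with "img" (420x560x3 uint8, blue, green, red), "fx", "fy", "cx", "cy" (pixels), "distortion" ([k1, k2, p1, p2, k3] as OpenCV has them; the pictures are not rectified), "eye" and "rotation" of the camera in the world. Camera axes: x right, y down, z forward; pixel columns grow to the right and rows downward; lengths in m; the calibration is good to about 2 mm. A picture is of the moment at which its call begins. There is no depth.
- manip.hand_in(): hands the job in; it is judged then, once.
The state is a dict: "time_s": time; "joint_pos": joint angles; "joint_velocities": joint speeds; "effort": joint torques, N m; "ee_pos": TCP position; "orientation": TCP orientation; "wrist_force": force on the tool from outside, world axes, zero at the start; "moment": the same for the moment, N m; "opening": opening from 0.0 (shut) to 1.0 (fully open); "grip_force": force on a finger pad.
Only numpy, scipy, OpenCV 4.12 (cv2) and the standard library are available. Lean on these libraries where they do the work, as an engineer would, in place of code of your own. Each camera call takes 0.05 s, during which the arm holds its last target. There are 200 camera calls.

### The job

Put the strainer back together: lift the loose basket by its hoop and nest it upright in the strainer pot, fully home in its tapered seat, and let go of it. Then set the cover on the mouth with its two lugs in the gaps between the pot's two hooks, turn it clockwise (seen from above) about a quarter turn until the spring pin clicks into a lug's notch, and let go. Lower the parts into place, do not drop them, and leave the other fittings on the bench where they are.

Things in the scene. Friction and masses are not known exactly. Their poses are not given: they have to be found in the camera images.
- strainer: Dark cast-iron pot, bolted to the bench by a 190x150x8 plate. Origin: its upright axis at bench level. Mouth 123 across, flat rim 144 outside, 133 above the bench. Two pipe ports stick out at +x and -x, axis 44 up, to 116 from the axis. Two bayonet hooks stand outside the rim at +y and -y, each filling about 25 deg either side of the y axis; the gaps between them lie at +x and -x. Sizes in mm.
- seat (a point): On the axis, 99 above the pot origin, axes the same: top of the smooth conical seat. The bore is 123 across from the rim (34 higher) to here, then narrows evenly (16.7 deg from the axis) to 96 across, 45 lower; below that it is 101 across, floor 14 above the bench. Home, the basket's origin is on this axis, 18 above the pot's origin, any yaw; its bar's top is 5 below the rim. Sizes in mm.
- mouth (a point): Centre of the pot's mouth in the rim's plane (133 above the pot's origin), axes as the pot's. Seated, the cover's disc lies on the rim, its origin 14 below this point. It drops on with its rib 40 to 135 deg anticlockwise (from above) of the pot's y (either end of the rib). Turned clockwise to locked, the rib lies along the pot's y, lugs under the hooks. Sizes in mm.
- hook (a point): Middle of the +y hook's overhang underside, axes as the pot's: 85 from the pot's axis, 10.5 above the rim. The overhang is 48 long in x, 9 thick, from 70 to 99 out; behind it an upright back from 91 out. Open at its -x end, shut by a stop at +x, 21.5 from here. The -y hook is the same, turned half round. So lugs enter only clockwise and end against the stops. Sizes in mm.
- lock_pin (a joint): Steel spring pin with black knob (18 across, top 47 above the rim) through the +y hook, 80 from the pot's axis. Value: lift in m, 0 (down, at rest) to 0.009. Its round 8 mm nose hangs to 3 above the rim plane. As the cover turns, a lug's sloped edge lifts it about 5; a light spring (2.5 to 4 N) drops it into the lug's notch: the click. It need not be handled. Sizes in mm.
- basket: Loose stainless basket, about 0.35 kg, standing upright, 110 tall with its handle. Origin: centre of its flat underside. A hollow slotted cone, taper as the seat's (16.7 deg from its axis): 74 across at the foot, 120 across at 76 up, open on top, with a hoop handle over it. Lowered off-centre it is guided by the seat. Sizes in mm.
- hoop (a point): Centre of the basket's hoop bar, 105 above the basket's origin. The bar is straight and level along the basket's x: 80 long, 10 wide (y), 10 high. An 8 mm rod at each end slopes outward down to the basket's edge; the space beneath the bar is free. Sizes in mm.
- cover: Loose cast-aluminium cover, about 0.55 kg, right way up. Origin: centre of the skirt's underside. Hollow tapered skirt 104 across at z=0 to 120 at z=14; disc 132 across from z=14 to 22, low boss to z=26. Two like lugs at +x and -x, 40 wide, out to 86 from the axis, z=14 to 22, side edges sloped, an 11 mm notch in the outer edge's middle; a half turn makes no difference. Sizes in mm.
- rib (a point): Centre of the cover's handle rib, 43 above the cover's origin. The rib stands on the cover along its x, in line with the lugs: 100 long, 14 thick (y), from 26 to 60 above the origin. Sizes in mm.
- sleeve: Bystander: brown steel pipe sleeve on end, 88 mm across, 78 tall. Origin: centre of its underside.
- elbow: Bystander: galvanised pipe elbow lying flat, about 105x105x66 mm. Origin: at bench level near the inside of its bend.
- bowl: Bystander: green-blue plastic bowl of hexagon nipples, 170 mm across, about 80 tall. Origin: centre of its underside.
There are look-alikes about, which are no part of the job. There is more than one size of the cover; the job needs the smallest.

How it is judged:
By the outcome, as a careful person would: the job done as asked, in the order asked, and still so for the second after the job is handed in, with the robot touching nothing.
It also fails if it takes over 59 s, if anything falls off the work surface, if the arm or the gripper's body presses on something with over 40 N, if the wrist force passes 120 N, or if a joint passes its speed limit or range.

## Working session

There is one attempt and no reset: what is moved stays moved. The work goes in short steps, Python scripts to look and compute and a tool call to move; the robot and the scene stay as the last step left them, time stands still between calls to the robot, and variables do not carry over. Pictures are saved under pics/ and viewed, at most 10 in all, crops included, and the job is handed in when it is done.

Besides the shell and the picture viewer there is one more tool, called after "Emit:" by a JSON object that holds its "method" and its "body". servo_tool: Moves the arm, as the interface text tells. Its arguments: {"type":"object","properties":{"motion":{"type":"array"},"squeeze":{"type":"number"}},"required":["motion"]}

```bash
mkdir -p pics
cat > h.py <<'E'
from bench import manip
import numpy as np, cv2, pickle
from scipy.spatial.transform import Rotation as R
def grab(n,tag):
    f=manip.grab_frame(n); cv2.imwrite(f'pics/{tag}.png',f['img']); pickle.dump(f,open(f'pics/{tag}.pkl','wb')); return f
def load(tag): return pickle.load(open(f'pics/{tag}.pkl','rb'))
def K(f): return np.array([[f['fx'],0,f['cx']],[0,f['fy'],f['cy']],[0,0,1.]])
def px2w(f,uv,z):
    n=cv2.undistortPoints(np.array(uv,float).reshape(-1,1,2),K(f),np.array(f['distortion'],float)).reshape(-1,2)
    d=np.c_[n,np.ones(len(n))]@np.array(f['rotation']).T
    e=np.array(f['eye']); z=np.broadcast_to(z,len(n))
    return e+d*((z-e[2])/d[:,2])[:,None]
def w2px(f,P):
    Rm=np.array(f['rotation']).T; t=-Rm@np.array(f['eye'])
    return cv2.projectPoints(np.array(P,float).reshape(-1,1,3),cv2.Rodrigues(Rm)[0],t,K(f),np.array(f['distortion'],float))[0].reshape(-1,2)
E
python3 - <<'E'
from h import *
for n in("top","side","wrist"):
    f=grab(n,n+'0'); print(n,f['eye'],np.round(f['rotation'],3).tolist(),f['fx'],f['distortion'])
o=manip.get_obs(); print(o)
E
```

```text
top [ 0.32711439 -0.10168931  1.13099718] [-2.983, -0.011, -1.553] 401.84627794789765 [-0.02425216  0.          0.          0.          0.        ]
side [ 0.46590273 -0.99644579  1.13577114] [-2.421, -0.017, -0.011] 526.5776961000543 [0.046579 0.       0.       0.       0.      ]
wrist [0.11792746 0.64454757 0.38433084] [2.858, 0.003, 1.266] 332.7313697648487 [-0.03975086  0.          0.          0.          0.        ]
{'time_s': 0.15, 'joint_pos': array([-1.33080439,  0.62912037,  0.03848489,  1.51808041, -0.02694545,
        0.9962567 , -0.02002794]), 'joint_velocities': array([-0.00118476, -0.00262894, -0.00233436, -0.00322659,  0.00038784,
        0.00033503, -0.00193199]), 'effort': array([ 5.86293827e-04, -5.50098395e+01,  1.14429932e+00, -1.86816359e+01,
       -5.22635237e-02,  2.09369604e-02,  1.08995041e-04]), 'ee_pos': array([0.19554725, 0.6194052 , 0.20479316]), 'orientation': array([-3.14024783e+00,  7.04937144e-05,  2.83577428e+00]), 'wrist_force': array([-0.17034076, -0.85182281, -0.31177102]), 'moment': array([-0.01849353,  0.03285106,  0.0111095 ]), 'grip_force': 0.0, 'opening': 0.9996912516558004}
```

View pics/top0.png

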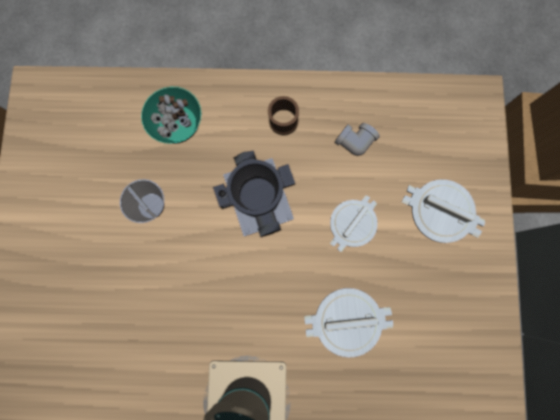

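View pics/side0.png

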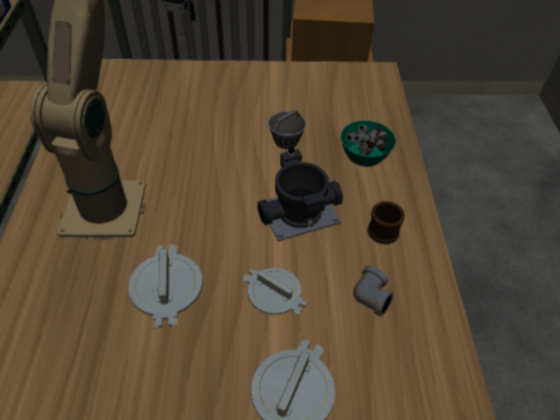

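The top view shows the basket at about (143,201), the pot at (256,188), and the smallest cover at (355,222). The knobbed hook is at about (222,195), on the image's left side. The side view agrees.

```bash
sed -i "s/np.array(f\['rotation'\])/rot(f)/g; s/^def K/def rot(f): return R.from_euler('xyz',f['rotation']).as_matrix()\ndef K/" h.py
python3 - <<'E'
from h import *
f=load('top0'); im=f['img']
a=cv2.resize(im[165:240,112:187],None,fx=5.3,fy=5.3,interpolation=3)
b=cv2.resize(im[145:245,205:305],None,fx=4,fy=4,interpolation=3)
c=cv2.resize(im[180:265,312:397],None,fx=4.7,fy=4.7,interpolation=3)
b=cv2.convertScaleAbs(b,alpha=1.8)
def fit(x): return cv2.resize(x,(400,400))
cv2.imwrite('pics/c1.png',np.hstack([fit(b),fit(c)]))
s=load('side0')['img']
d=cv2.resize(s[100:160,255:315],(400,400),interpolation=3)
cv2.imwrite('pics/c2.png',np.hstack([fit(a),d]))
print(px2w(f,[[355,222],[247,400]],[.015,0]))
print('pot',px2w(f,[256,188],.133),'bask',px2w(f,[143,201],.1))
E
```

```text
[[ 4.81976217e-01 -2.88415561e-01  1.50000000e-02]
 [ 3.57206154e-05 -2.15301276e-04  0.00000000e+00]]
pot [[ 0.54789558 -0.0175778   0.133     ]] bask [[0.51482981 0.27886284 0.1       ]]
```

View pics/c1.png

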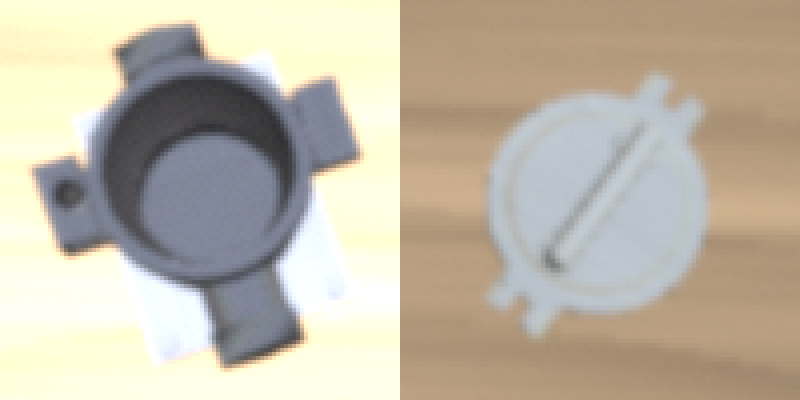

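View pics/c2.png

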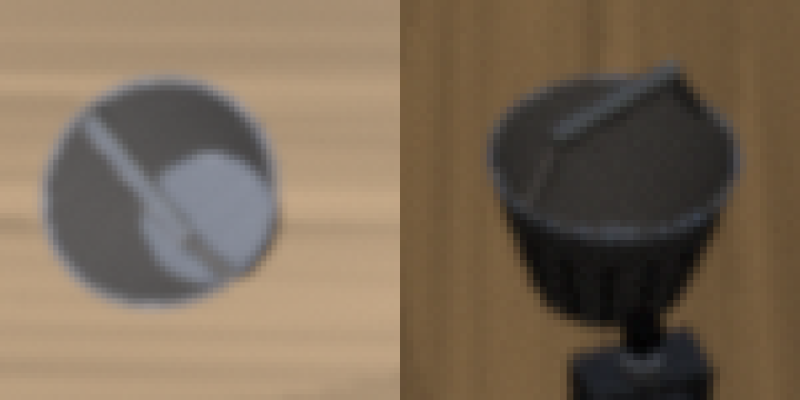

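Crop 1 gives the pot rim circle, four hook corners with the knob at (70,193), and the cover's lugs and disc. Crop 2 gives the basket rim circle and its bar, running from (92,120) to (190,240).

Run:
```python
from h import *
from scipy.optimize import least_squares
f=load('top0')
def circ(r,z,n): # extreme image points of circle: left,right,top,bottom
    return [(r,z)]
def model(p,pts,circs):
    T=lambda P: np.c_[P[:,:2]@R.from_euler('z',p[2]).as_matrix()[:2,:2].T+p[:2],P[:,2]]
    out=[]
    if len(pts): out.append(w2px(f,T(np.array(pts,float))).ravel())
    t=np.linspace(0,2*np.pi,180)
    for r,z in circs:
        q=w2px(f,T(np.c_[r*np.cos(t),r*np.sin(t),0*t+z])); out.append([q[:,0].min(),q[:,0].max(),q[:,1].min(),q[:,1].max()])
    return np.concatenate(out)
def fit(name,p0,pts,uv,circs,cuv,s,o):
    m=np.r_[(np.array(uv)/s+o).ravel(), (np.array(cuv)/s+np.array([o[0],o[0],o[1],o[1]])).ravel()]
    g=lambda p:model(p,pts,circs)-m
    r=least_squares(g,p0,loss='soft_l1'); print(name,np.round(r.x,4),np.degrees(r.x[2]).round(1),'res',np.round(r.fun,1))
o=lambda a,b:np.array([a,b])
a=.024;b=.099;z=.1525
fit('pot',[.55,-.018,.3],[(a,b,z),(-a,b,z),(a,-b,z),(-a,-b,z),(0,.08,.180)],[(32,170),(68,252),(332,80),(360,155),(70,193)],[(.072,.133)],[[88,310,57,288]],4,o(205,145))
a=.086;b=.015;z=.022
fit('cover',[.48,-.288,-.6],[(a,0,z),(-a,0,z)],[(275,90),(113,318)],[(.066,z)],[[88,310,90,312]],400/85,o(312,180))
fit('basket',[.51,.279,.8],[(.04,0,.108),(-.04,0,.108)],[(92,120),(190,240)],[(.06,.076)],[[45,280,75,305]],400/75,o(112,165))
```

```text
pot [ 0.5486 -0.015   0.3358] 19.2 res [ 0.5  1.6 -3.  -0.8  1.1  0.2  0.1 -0.9 -0.7  0.3 -0.4  0.9  1.1 -1.2]
cover [ 0.4788 -0.2841 -0.614 ] -35.2 res [ 0.8 -0.7  0.1  0.1 -0.4 -0.4  0.4  0.1]
basket [0.5199 0.2888 0.7302] 41.8 res [-0.3 -0.5  0.  -0.  -0.2  0.6 -0.2  0.8]
```

Emit:
{"method": "servo_tool", "body": {"motion": [{"x":-409,"y":-218,"z":0,"az":-59,"gripper":1},{"x":-409,"y":-218,"z":0,"az":-59,"gripper":1},{"x":-409,"y":-218,"z":0,"az":-59,"gripper":1},{"x":-409,"y":-218,"z":0,"az":-59,"gripper":1},{"x":-409,"y":-218,"z":0,"az":-59,"gripper":1},{"x":-409,"y":-218,"z":0,"az":-59,"gripper":1},{"x":-409,"y":-218,"z":0,"az":-59,"gripper":1},{"x":-409,"y":-218,"z":0,"az":-59,"gripper":1},{"x":-409,"y":-218,"z":0,"az":-59,"gripper":1},{"x":-409,"y":-218,"z":0,"az":-59,"gripper":1}]}}

```text
$.motion[0]: bad value
```

```bash
cat >> h.py <<'E'
def go(x,y,z,yaw):
    o=manip.get_obs(); T=R.from_euler('xyz',o['orientation'])
    d=T.inv().apply(np.array([x,y,z])-o['ee_pos'])*1000
    r=(T.inv()*R.from_euler('xyz',[np.pi,0,np.radians(yaw)])).as_rotvec(degrees=True)
    print('t',round(o['time_s'],2),'pos',np.round(o['ee_pos'],4),'ypr',np.degrees(o['orientation']).round(2),'| xyz',d.round(1),'rot',r.round(1),'F',o['wrist_force'].round(1),'op',round(o['opening']*94,1),'grip',round(o['grip_force'],1))
E
python3 -c "
from h import *
go(.52,.289,.205,221.8)"
```

```text
t 0.15 pos [0.1955 0.6194 0.2048] ypr [-179.92    0.    162.48] | xyz [-4.089e+02 -2.174e+02  1.000e-01] rot [ -0.1  -0.  -59.3] F [-0.2 -0.9 -0.3] op 94.0 grip 0.0
```

Emit:
{"method": "servo_tool", "body": {"motion": [{"x":-36,"y":-19,"z":0,"ax":0,"ay":0,"az":-6,"gripper":1},{"x":-72,"y":-38,"z":0,"ax":0,"ay":0,"az":-12,"gripper":1},{"x":-108,"y":-57,"z":0,"ax":0,"ay":0,"az":-18,"gripper":1},{"x":-144,"y":-76,"z":0,"ax":0,"ay":0,"az":-24,"gripper":1},{"x":-180,"y":-95,"z":0,"ax":0,"ay":0,"az":-30,"gripper":1},{"x":-216,"y":-114,"z":0,"ax":0,"ay":0,"az":-36,"gripper":1},{"x":-252,"y":-133,"z":0,"ax":0,"ay":0,"az":-42,"gripper":1},{"x":-288,"y":-152,"z":0,"ax":0,"ay":0,"az":-48,"gripper":1},{"x":-324,"y":-171,"z":0,"ax":0,"ay":0,"az":-54,"gripper":1},{"x":-360,"y":-190,"z":0,"ax":0,"ay":0,"az":-59,"gripper":1}]}}

```text
time_s: 0.98
ee_pos: [0.4828, 0.3284, 0.2053]
orientation: [3.142, -0.0, -2.413]
wrist_force: [-0.0, 0.1, -1.4]
opening: 1.001
grip_force: 0.0
```

```bash
python3 -c "
from h import *
go(.52,.289,.205,221.8)"
```

```text
t 0.98 pos [0.4828 0.3284 0.2053] ypr [ 1.8000e+02 -2.0000e-02 -1.3824e+02] | xyz [ -1.5 -54.2   0.3] rot [ 0. -0. -0.] F [-0.   0.1 -1.4] op 94.1 grip 0.0
```

Emit:
{"method": "servo_tool", "body": {"motion": [{"x":-2,"y":-54,"z":0,"ax":0,"ay":0,"az":0,"gripper":1},{"x":-2,"y":-54,"z":0,"ax":0,"ay":0,"az":0,"gripper":1},{"x":-2,"y":-54,"z":0,"ax":0,"ay":0,"az":0,"gripper":1}]}}

```text
time_s: 1.23
ee_pos: [0.5225, 0.2859, 0.2049]
orientation: [-3.139, -0.001, -2.426]
wrist_force: [0.2, -0.0, -0.4]
opening: 1.001
grip_force: 0.0
```

```bash
python3 -c "
from h import *
go(.52,.289,.205,221.8)
f=grab('wrist','w1')
c,s=np.cos(.7302),np.sin(.7302)
im=f['img'].copy()
P=[[.5199+t*c-n*s,.2888+t*s+n*c,.11] for t,n in((-.04,-.005),(.04,-.005),(.04,.005),(-.04,.005))]
cv2.polylines(im,[w2px(f,P).astype(int)],True,(0,0,255),1)
cv2.imwrite('pics/w1b.png',im)"
```

```text
t 1.23 pos [0.5225 0.2859 0.2049] ypr [-1.7984e+02 -6.0000e-02 -1.3902e+02] | xyz [-0.2  4.  -0.1] rot [-0.2 -0.1 -0.8] F [ 0.2 -0.  -0.4] op 94.1 grip 0.0
```

View pics/w1b.png

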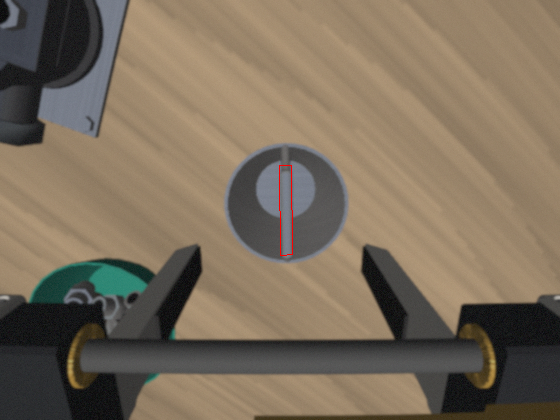

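The wrist view shows the basket bar from (287,165) to (287,255), right on the projected estimate. Next I descend, with a small correction for overshoot.

```bash
python3 -c "
from h import *
go(.52,.289,.086,221.8)"
```

```text
t 1.28 pos [0.5201 0.2892 0.205 ] ypr [-1.7999e+02 -5.0000e-02 -1.3878e+02] | xyz [ 1.00e-01 -0.00e+00  1.19e+02] rot [-0.  -0.  -0.6] F [-1.   0.8  0.1] op 93.9 grip 0.0
```

Emit:
{"method": "servo_tool", "body": {"motion": [{"x":0,"y":0,"z":35,"ax":0,"ay":0,"az":0,"gripper":1},{"x":0,"y":0,"z":70,"ax":0,"ay":0,"az":0,"gripper":1},{"x":0,"y":0,"z":100,"ax":0,"ay":0,"az":0,"gripper":0.5},{"x":0,"y":0,"z":119,"ax":0,"ay":0,"az":0,"gripper":0},{"x":0,"y":0,"z":119,"ax":0,"ay":0,"az":0,"gripper":-1},{"x":0,"y":0,"z":119,"ax":0,"ay":0,"az":0,"gripper":-1},{"x":0,"y":0,"z":119,"ax":0,"ay":0,"az":0,"gripper":-1},{"x":0,"y":0,"z":119,"ax":0,"ay":0,"az":0,"gripper":-1},{"x":0,"y":0,"z":119,"ax":0,"ay":0,"az":0,"gripper":-1},{"x":0,"y":0,"z":119,"ax":0,"ay":0,"az":0,"gripper":-1}], "squeeze": 30}}

```text
time_s: 2.12
ee_pos: [0.5197, 0.2917, 0.0878]
orientation: [-3.141, 0.002, -2.418]
wrist_force: [0.7, -0.3, -0.0]
opening: 0.471
grip_force: 0.0
```

```bash
python3 -c "
from h import *
go(.5486,-.015,.27,169)"
```

```text
t 2.12 pos [0.5197 0.2917 0.0878] ypr [-1.7998e+02  1.3000e-01 -1.3852e+02] | xyz [ 181.1 -249.  -182.5] rot [ 0.   0.1 52.5] F [ 0.7 -0.3 -0. ] op 44.3 grip 0.0
```

Emit:
{"method": "servo_tool", "body": {"motion": [{"x":0,"y":0,"z":0,"ax":0,"ay":0,"az":0,"gripper":-1},{"x":0,"y":0,"z":0,"ax":0,"ay":0,"az":0,"gripper":-1},{"x":0,"y":0,"z":0,"ax":0,"ay":0,"az":0,"gripper":-1},{"x":0,"y":0,"z":0,"ax":0,"ay":0,"az":0,"gripper":-1},{"x":0,"y":0,"z":0,"ax":0,"ay":0,"az":0,"gripper":-1},{"x":0,"y":0,"z":0,"ax":0,"ay":0,"az":0,"gripper":-1},{"x":0,"y":0,"z":0,"ax":0,"ay":0,"az":0,"gripper":-1},{"x":0,"y":0,"z":0,"ax":0,"ay":0,"az":0,"gripper":-1}]}}

```text
time_s: 2.78
ee_pos: [0.5191, 0.2908, 0.0864]
orientation: [-3.141, -0.0, -2.418]
wrist_force: [0.3, -0.9, 0.0]
opening: 0.102
grip_force: 30.0
```

```bash
python3 -c "
from h import *
go(.5486,-.015,.27,221.8)"
```

```text
t 2.78 pos [0.5191 0.2908 0.0864] ypr [-1.7998e+02 -2.0000e-02 -1.3854e+02] | xyz [ 180.4 -248.7 -183.5] rot [-0.  -0.  -0.3] F [ 0.3 -0.9  0. ] op 9.6 grip 30.0
```

Emit:
{"method": "servo_tool", "body": {"motion": [{"x":0,"y":0,"z":-20,"ax":0,"ay":0,"az":0,"gripper":-1},{"x":0,"y":0,"z":-55,"ax":0,"ay":0,"az":0,"gripper":-1},{"x":0,"y":0,"z":-90,"ax":0,"ay":0,"az":0,"gripper":-1},{"x":10,"y":-14,"z":-125,"ax":0,"ay":0,"az":0,"gripper":-1},{"x":26,"y":-38,"z":-155,"ax":0,"ay":0,"az":0,"gripper":-1},{"x":44,"y":-64,"z":-180,"ax":0,"ay":0,"az":0,"gripper":-1},{"x":62,"y":-90,"z":-200,"ax":0,"ay":0,"az":0,"gripper":-1},{"x":80,"y":-118,"z":-204,"ax":0,"ay":0,"az":0,"gripper":-1},{"x":91,"y":-134,"z":-204,"ax":0,"ay":0,"az":0,"gripper":-1},{"x":91,"y":-134,"z":-204,"ax":0,"ay":0,"az":0,"gripper":-1}]}}

```text
time_s: 3.62
ee_pos: [0.54, 0.1234, 0.2902]
orientation: [-3.138, -0.004, -2.426]
wrist_force: [-0.3, -0.6, -5.0]
opening: 0.1
grip_force: 30.0
```

```bash
python3 -c "
from h import *
manip.grab_frame('side')
f=grab('wrist','w2')
go(.5486,-.015,.29,221.8)
im=f['img'].copy()
def tr(P,x=.5486,y=-.015,a=.3358): return R.from_euler('z',a).apply(np.array(P))+[x,y,0]
t=np.linspace(0,6.28,60)
for r in(.0615,.072): cv2.polylines(im,[w2px(f,tr(np.c_[r*np.cos(t),r*np.sin(t),0*t+.133])).astype(int)],True,(0,255,0),1)
for s in(1,-1): cv2.polylines(im,[w2px(f,tr([[a*s,b*s,.1525] for a,b in((-.024,.07),(-.024,.099),(.024,.099),(.024,.07))])).astype(int)],True,(0,0,255),1)
cv2.imwrite('pics/w2b.png',im)"
```

```text
t 3.72 pos [0.5389 0.1298 0.2898] ypr [ 1.7992e+02 -7.0000e-02 -1.3863e+02] | xyz [  88.4 -115.1   -0.3] rot [ 0.1 -0.1 -0.4] F [ 1.4  1.3 -4. ] op 9.7 grip 30.0
```

View pics/w2b.png

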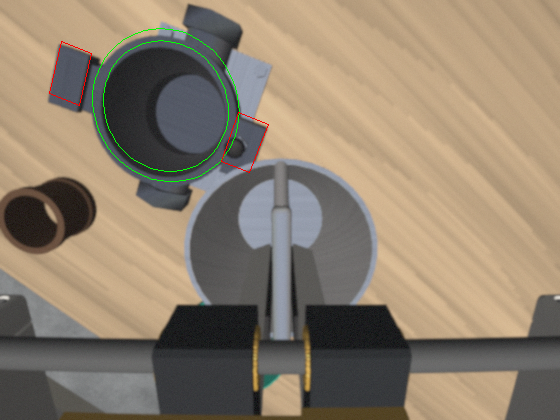

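The basket hangs well in the grip. The pot's rim sits about 4 px below the projected green circles, so I'll refine its pose with an edge-alignment fit.

```bash
cat > ref.py <<'E'
from h import *
from scipy.optimize import minimize
t=np.linspace(0,2*np.pi,240)
def contours():
    L=[np.c_[r*np.cos(t),r*np.sin(t),0*t+.133] for r in(.0615,.072)]
    q=np.array([(-.024,.072),(-.024,.099),(.024,.099),(.024,.072)])
    e=[]
    for i in range(3): e.append(q[i]+(q[i+1]-q[i])*np.linspace(0,1,40)[:,None])
    e=np.vstack(e)
    for s in(1,-1): L.append(np.c_[s*e,np.full(len(e),.1525)])
    return np.vstack(L)
C=contours()
def tr(p): return R.from_euler('z',p[2]).apply(C)+[p[0],p[1],0]
def score(p,fs):
    s=0
    for f,g in fs:
        uv=w2px(f,tr(p)).astype(np.float32)
        s+=cv2.remap(g,uv[:,0],uv[:,1],cv2.INTER_LINEAR).mean()
    return -s
def grad(f,b):
    im=cv2.GaussianBlur(f['img'].astype(np.float32),(0,0),b)
    g=np.sqrt(cv2.Sobel(im,5,1,0)**2+cv2.Sobel(im,5,0,1)**2).max(2); g=np.minimum(g,np.percentile(g,97)); return g/g.max()
def refine(tags,p):
    for b in(4,2,1.2):
        fs=[(load(k),grad(load(k),b)) for k in tags]
        r=minimize(score,p,args=(fs,),method='Nelder-Mead',options=dict(initial_simplex=np.array(p)+np.vstack([np.zeros(3),np.diag([.006,.006,.06])]),xatol=1e-4,fatol=1e-5)); p=r.x
    print(tags,p.round(4),np.degrees(p[2]).round(1),r.fun); return p
E
python3 - <<'E'
from ref import *
p0=[.5486,-.015,.3358]
p=refine(['w2'],p0); refine(['top0'],p0); refine(['w2','top0'],p0)
f=load('w2'); im=cv2.resize(f['img'][:240,20:300],None,fx=2.5,fy=2.5,interpolation=3)
for u,v in w2px(f,tr(p)): cv2.circle(im,(int((u-20)*2.5),int(v*2.5)),1,(0,255,0),-1)
cv2.imwrite('pics/w2c.png',im)
E
```

```text
['w2'] [ 0.554  -0.0137  0.3684] 21.1 -0.6285461187362671
['top0'] [ 0.5472 -0.0147  0.3613] 20.7 -0.6633912324905396
['w2', 'top0'] [ 0.5537 -0.0136  0.3625] 20.8 -1.251172661781311
```

View pics/w2c.png

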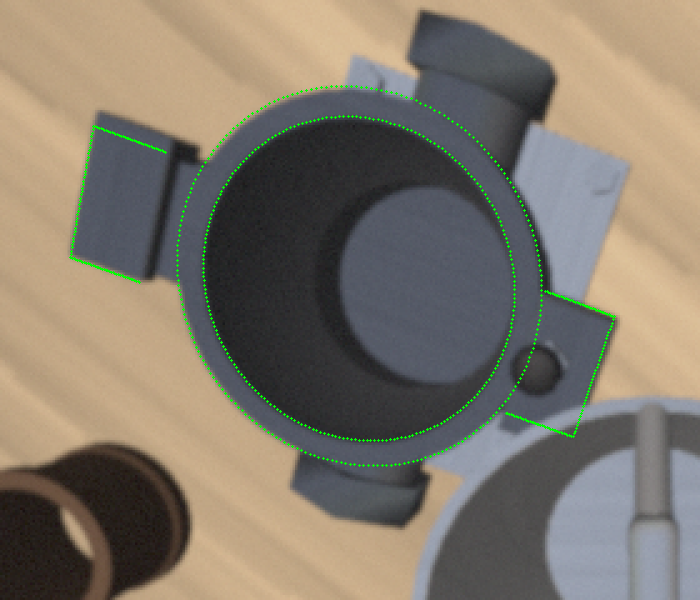

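The refined contours follow the rim, the hooks and the knob closely. Next: move over the pot.

Emit:
{"method": "servo_tool", "body": {"motion": [{"x":17,"y":-23,"z":0,"ax":0,"ay":0,"az":0,"gripper":-1},{"x":36,"y":-50,"z":0,"ax":0,"ay":0,"az":0,"gripper":-1},{"x":55,"y":-75,"z":0,"ax":0,"ay":0,"az":0,"gripper":-1},{"x":72,"y":-98,"z":0,"ax":0,"ay":0,"az":0,"gripper":-1},{"x":85,"y":-116,"z":0,"ax":0,"ay":0,"az":0,"gripper":-1},{"x":85,"y":-116,"z":0,"ax":0,"ay":0,"az":0,"gripper":-1},{"x":85,"y":-116,"z":25,"ax":0,"ay":0,"az":0,"gripper":-1},{"x":85,"y":-116,"z":50,"ax":0,"ay":0,"az":0,"gripper":-1},{"x":85,"y":-116,"z":50,"ax":0,"ay":0,"az":0,"gripper":-1}]}}

```text
time_s: 4.47
ee_pos: [0.5489, -0.0107, 0.2357]
orientation: [3.134, -0.007, -2.415]
wrist_force: [-3.2, 0.3, -4.5]
opening: 0.103
grip_force: 30.0
```

```bash
python3 -c "
from h import *
grab('side','s3'); go(.552,-.0137,.1044,221.4); grab('top','t3')"
```

```text
t 4.52 pos [ 0.5502 -0.0109  0.2379] ypr [ 179.68   -0.27 -138.37] | xyz [-1.000e-01 -4.100e+00  1.335e+02] rot [ 0.3 -0.3  0.2] F [ 0.   0.6 -3.5] op 9.7 grip 30.0
```

Emit:
{"method": "servo_tool", "body": {"motion": [{"x":0,"y":-3,"z":15,"ax":0,"ay":0,"az":0,"gripper":-1},{"x":0,"y":-3,"z":35,"ax":0,"ay":0,"az":0,"gripper":-1},{"x":0,"y":-3,"z":55,"ax":0,"ay":0,"az":0,"gripper":-1},{"x":0,"y":-3,"z":75,"ax":0,"ay":0,"az":0,"gripper":-1},{"x":0,"y":-3,"z":92,"ax":0,"ay":0,"az":0,"gripper":-1},{"x":0,"y":-3,"z":104,"ax":0,"ay":0,"az":0,"gripper":-1},{"x":0,"y":-3,"z":112,"ax":0,"ay":0,"az":0,"gripper":-1},{"x":0,"y":-3,"z":116,"ax":0,"ay":0,"az":0,"gripper":-1},{"x":0,"y":-3,"z":116,"ax":0,"ay":0,"az":0,"gripper":-1}]}}

```text
time_s: 5.32
ee_pos: [0.5545, -0.0147, 0.1244]
orientation: [3.141, -0.001, -2.417]
wrist_force: [-2.7, -0.9, -5.0]
opening: 0.104
grip_force: 30.0
```

```bash
python3 -c "
from h import *
go(.552,-.0137,.1044,221.4)"
```

```text
t 5.32 pos [ 0.5545 -0.0147  0.1244] ypr [ 1.7996e+02 -5.0000e-02 -1.3849e+02] | xyz [ 1.2  2.3 20. ] rot [ 0.  -0.   0.1] F [-2.7 -0.9 -5. ] op 9.8 grip 30.0
```

Emit:
{"method": "servo_tool", "body": {"motion": [{"x":1,"y":2,"z":4,"ax":0,"ay":0,"az":0,"gripper":-1},{"x":1,"y":2,"z":8,"ax":0,"ay":0,"az":0,"gripper":-1},{"x":1,"y":2,"z":12,"ax":0,"ay":0,"az":0,"gripper":-1},{"x":1,"y":2,"z":15,"ax":0,"ay":0,"az":0,"gripper":-1},{"x":1,"y":2,"z":17,"ax":0,"ay":0,"az":0,"gripper":-1},{"x":1,"y":2,"z":17,"ax":0,"ay":0,"az":0,"gripper":-1}]}}

```text
time_s: 5.82
ee_pos: [0.5529, -0.0146, 0.1073]
orientation: [-3.141, -0.0, -2.418]
wrist_force: [-0.7, -2.1, -3.4]
opening: 0.105
grip_force: 30.0
```

```bash
python3 -c "
from h import *
go(.552,-.0137,.1044,221.4)"
```

```text
t 5.82 pos [ 0.5529 -0.0146  0.1073] ypr [-1.7997e+02 -1.0000e-02 -1.3854e+02] | xyz [0.1 1.2 2.9] rot [-0.  -0.   0.1] F [-0.7 -2.1 -3.4] op 9.9 grip 30.0
```

Emit:
{"method": "servo_tool", "body": {"motion": [{"x":0,"y":0,"z":1,"ax":0,"ay":0,"az":0,"gripper":-1},{"x":0,"y":0,"z":2,"ax":0,"ay":0,"az":0,"gripper":-1},{"x":0,"y":0,"z":3,"ax":0,"ay":0,"az":0,"gripper":-1},{"x":0,"y":0,"z":4,"ax":0,"ay":0,"az":0,"gripper":-1},{"x":0,"y":0,"z":4,"ax":0,"ay":0,"az":0,"gripper":-1},{"x":0,"y":0,"z":4,"ax":0,"ay":0,"az":0,"gripper":-1}]}}

```text
time_s: 6.32
ee_pos: [0.5524, -0.0155, 0.1039]
orientation: [-3.141, -0.001, -2.419]
wrist_force: [-2.5, -6.2, 1.2]
opening: 0.101
grip_force: 30.0
```

```bash
python3 -c "
from h import *
go(.552,-.0137,.1044,221.4)"
```

```text
t 6.32 pos [ 0.5524 -0.0155  0.1039] ypr [-1.7995e+02 -8.0000e-02 -1.3858e+02] | xyz [-0.9  1.6 -0.5] rot [-0.1 -0.1  0. ] F [-2.5 -6.2  1.2] op 9.5 grip 30.0
```

Emit:
{"method": "servo_tool", "body": {"motion": [{"x":1.5,"y":-0.5,"z":0,"ax":0,"ay":0,"az":0,"gripper":-1},{"x":1.5,"y":-0.5,"z":1,"ax":0,"ay":0,"az":0,"gripper":-1},{"x":1.5,"y":-0.5,"z":2,"ax":0,"ay":0,"az":0,"gripper":-1},{"x":1.5,"y":-0.5,"z":2,"ax":0,"ay":0,"az":0,"gripper":-1}]}}

```text
time_s: 6.65
ee_pos: [0.5525, -0.0156, 0.1037]
orientation: [-3.14, 0.001, -2.418]
wrist_force: [-5.5, -2.5, 15.9]
opening: 0.104
grip_force: 30.0
```

```bash
python3 -c "
from h import *
go(.552,-.0137,.1044,221.4)"
```

```text
t 6.65 pos [ 0.5525 -0.0156  0.1037] ypr [-1.7991e+02  6.0000e-02 -1.3854e+02] | xyz [-0.9  1.7 -0.7] rot [-0.1  0.1  0.1] F [-5.5 -2.5 15.9] op 9.8 grip 30.0
```

Emit:
{"method": "servo_tool", "body": {"motion": [{"x":0,"y":0,"z":-1,"ax":0,"ay":0,"az":0,"gripper":-0.2},{"x":0,"y":0,"z":-1,"ax":0,"ay":0,"az":0,"gripper":-0.2},{"x":0,"y":0,"z":-1,"ax":0,"ay":0,"az":0,"gripper":-0.2},{"x":0,"y":0,"z":-1,"ax":0,"ay":0,"az":0,"gripper":-0.2},{"x":0,"y":0,"z":-8,"ax":0,"ay":0,"az":0,"gripper":-0.2},{"x":0,"y":0,"z":-30,"ax":0,"ay":0,"az":0,"gripper":-0.2},{"x":0,"y":0,"z":-60,"ax":0,"ay":0,"az":0,"gripper":-0.2},{"x":0,"y":0,"z":-95,"ax":0,"ay":0,"az":0,"gripper":0},{"x":0,"y":0,"z":-130,"ax":0,"ay":0,"az":0,"gripper":0},{"x":0,"y":0,"z":-150,"ax":0,"ay":0,"az":0,"gripper":0}]}}

```text
time_s: 7.48
ee_pos: [0.5535, -0.015, 0.2556]
orientation: [-3.138, 0.004, -2.417]
wrist_force: [0.8, -0.0, -0.4]
opening: 0.497
grip_force: 0.0
```

```bash
python3 -c "
from h import *
manip.grab_frame('side'); f=grab('wrist','w4'); go(.4788,-.2841,.2,144.8)
print(w2px(f,[[.552,-.0158,.123]]))"
```

```text
t 7.58 pos [ 0.5547 -0.0151  0.2558] ypr [-179.69    0.38 -138.51] | xyz [ 235.4 -151.    55. ] rot [-0.   0.5 76.7] F [ 0.4 -0.3 -0.7] op 46.9 grip 0.0
[[283.94455712 196.16111057]]
```

View pics/w4.png

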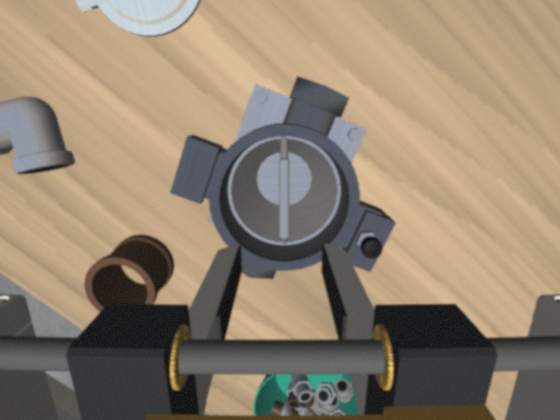

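The basket sits concentric in the pot, with its bar centre near (284,190). I'll refine the pot's pose from this view and move to the cover.

Emit:
{"method": "servo_tool", "body": {"motion": [{"x":20,"y":-13,"z":0,"ax":0,"ay":0,"az":7,"gripper":0},{"x":45,"y":-29,"z":0,"ax":0,"ay":0,"az":14,"gripper":0},{"x":72,"y":-46,"z":0,"ax":0,"ay":0,"az":21,"gripper":0},{"x":100,"y":-64,"z":0,"ax":0,"ay":0,"az":28,"gripper":0},{"x":128,"y":-82,"z":8,"ax":0,"ay":0,"az":35,"gripper":0},{"x":155,"y":-100,"z":20,"ax":0,"ay":0,"az":42,"gripper":0},{"x":180,"y":-116,"z":30,"ax":0,"ay":0,"az":49,"gripper":0},{"x":204,"y":-131,"z":40,"ax":0,"ay":0,"az":56,"gripper":0},{"x":222,"y":-143,"z":50,"ax":0,"ay":0,"az":63,"gripper":0},{"x":235,"y":-151,"z":55,"ax":0,"ay":0,"az":70,"gripper":0}]}}

```text
time_s: 8.42
ee_pos: [0.4734, -0.2864, 0.1943]
orientation: [-3.14, -0.003, 2.635]
wrist_force: [-0.3, 0.8, 0.3]
opening: 0.499
grip_force: 0.0
```

Emit:
{"method": "servo_tool", "body": {"motion": [{"x":0,"y":0,"z":0,"ax":0,"ay":0,"az":6.5,"gripper":0},{"x":0,"y":0,"z":0,"ax":0,"ay":0,"az":6.5,"gripper":0},{"x":0,"y":0,"z":0,"ax":0,"ay":0,"az":6.5,"gripper":0}]}}

```text
time_s: 8.67
ee_pos: [0.4755, -0.2836, 0.1956]
orientation: [-3.141, -0.002, 2.534]
wrist_force: [-0.3, 0.3, 0.0]
opening: 0.503
grip_force: 0.0
```

Run:
```python
import ref
from ref import *
refine(['w4'],[.552,-.0155,.366]); refine(['w2','w4'],[.552,-.0155,.366])
f=grab('wrist','w5'); go(.4788,-.2841,.031,144.8)
# cover contour: disc, lug outer, rib top
q=lambda a,b:np.array(a)+(np.array(b)-np.array(a))*np.linspace(0,1,60)[:,None]
L=[np.c_[.066*np.cos(t),.066*np.sin(t),0*t+.022]]
for s in(1,-1):
    L+= [s*q((-.05,.007,0),(.05,.007,0))+[0,0,.06]]
    L+= [s*q((.086,.008,0),(.086,.017,0))+[0,0,.022],s*q((.086,-.008,0),(.086,-.017,0))+[0,0,.022]]
ref.C=np.vstack(L)
p=refine(['w5'],[.4788,-.2841,-.614])
im=f['img'].copy()
for u,v in w2px(f,tr(p)): cv2.circle(im,(int(u),int(v)),0,(0,0,255),-1)
cv2.imwrite('pics/w5b.png',im)
go(p[0],p[1],.031,np.degrees(p[2])+180)
```

```text
['w4'] [ 0.5542 -0.0139  0.3501] 20.1 -0.5873050093650818
['w2', 'w4'] [ 0.5541 -0.0139  0.3647] 20.9 -1.2063027620315552
t 8.72 pos [ 0.4759 -0.2833  0.1959] ypr [ 1.7999e+02 -6.0000e-02  1.4522e+02] | xyz [ -3.    1.  164.9] rot [ 0.  -0.1  0.4] F [ 0.3 -0.   0.1] op 46.8 grip 0.0
['w5'] [ 0.4814 -0.2842 -0.622 ] -35.6 -0.706373929977417
t 8.72 pos [ 0.4759 -0.2833  0.1959] ypr [ 1.7999e+02 -6.0000e-02  1.4522e+02] | xyz [ -5.2   2.4 164.9] rot [ 0.  -0.1  0.9] F [ 0.3 -0.   0.1] op 46.8 grip 0.0
```

View pics/w5b.png

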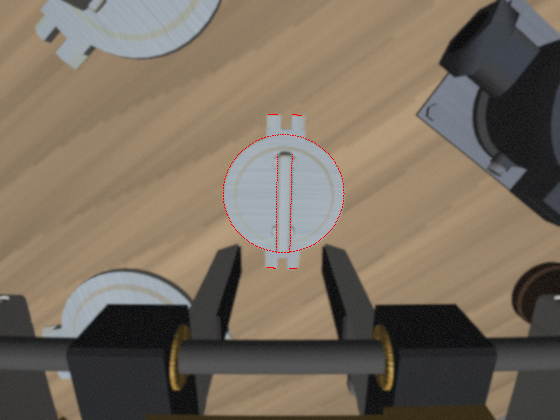

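The overlay fits the small cover precisely: disc, notched lugs and rib, centre at about (284,200). Descending to grip the rib.

Emit:
{"method": "servo_tool", "body": {"motion": [{"x":-1,"y":1,"z":30,"ax":0,"ay":0,"az":1,"gripper":0},{"x":-3,"y":2,"z":65,"ax":0,"ay":0,"az":1,"gripper":0},{"x":-3,"y":2,"z":100,"ax":0,"ay":0,"az":1,"gripper":0},{"x":-3,"y":2,"z":130,"ax":0,"ay":0,"az":1,"gripper":0},{"x":-3,"y":2,"z":150,"ax":0,"ay":0,"az":1,"gripper":0},{"x":-3,"y":2,"z":160,"ax":0,"ay":0,"az":1,"gripper":0},{"x":-3,"y":2,"z":164,"ax":0,"ay":0,"az":1,"gripper":0},{"x":-3,"y":2,"z":164,"ax":0,"ay":0,"az":1,"gripper":-1},{"x":-3,"y":2,"z":164,"ax":0,"ay":0,"az":1,"gripper":-1},{"x":-3,"y":2,"z":164,"ax":0,"ay":0,"az":1,"gripper":-1}], "squeeze": 40}}

```text
time_s: 9.55
ee_pos: [0.4805, -0.2849, 0.0339]
orientation: [3.141, 0.003, 2.513]
wrist_force: [0.5, -0.4, -0.9]
opening: 0.322
grip_force: 0.0
```

Emit:
{"method": "servo_tool", "body": {"motion": [{"x":0,"y":0,"z":0,"ax":0,"ay":0,"az":0,"gripper":-1},{"x":0,"y":0,"z":0,"ax":0,"ay":0,"az":0,"gripper":-1},{"x":0,"y":0,"z":0,"ax":0,"ay":0,"az":0,"gripper":-1},{"x":0,"y":0,"z":0,"ax":0,"ay":0,"az":0,"gripper":-1}]}}

```text
time_s: 9.88
ee_pos: [0.4803, -0.2842, 0.0334]
orientation: [3.141, 0.001, 2.513]
wrist_force: [0.4, 1.3, 6.0]
opening: 0.147
grip_force: 40.0
```

```bash
python3 -c "
from h import *
go(.4793,-.2832,.031,144.6)"
```

```text
t 9.88 pos [ 0.4803 -0.2842  0.0334] ypr [1.7995e+02 8.0000e-02 1.4400e+02] | xyz [1.4 0.2 2.4] rot [ 0.   0.1 -0.6] F [0.4 1.3 6. ] op 13.8 grip 40.0
```

Emit:
{"method": "servo_tool", "body": {"motion": [{"x":0,"y":0,"z":-10,"ax":0,"ay":0,"az":0,"gripper":-1},{"x":0,"y":0,"z":-35,"ax":0,"ay":0,"az":0,"gripper":-1},{"x":0,"y":0,"z":-70,"ax":0,"ay":0,"az":0,"gripper":-1},{"x":2,"y":5,"z":-105,"ax":0,"ay":0,"az":0,"gripper":-1},{"x":6,"y":16,"z":-140,"ax":0,"ay":0,"az":-3,"gripper":-1},{"x":13,"y":34,"z":-170,"ax":0,"ay":0,"az":-7,"gripper":-1},{"x":23,"y":60,"z":-195,"ax":0,"ay":0,"az":-12,"gripper":-1},{"x":35,"y":92,"z":-207,"ax":0,"ay":0,"az":-17,"gripper":-1},{"x":48,"y":127,"z":-207,"ax":0,"ay":0,"az":-22,"gripper":-1},{"x":60,"y":158,"z":-207,"ax":0,"ay":0,"az":-26.7,"gripper":-1}]}}

```text
time_s: 10.72
ee_pos: [0.5237, -0.1194, 0.2406]
orientation: [3.141, 0.001, 2.983]
wrist_force: [0.4, 0.0, -5.9]
opening: 0.143
grip_force: 40.0
```

```bash
python3 -c "
from h import *
go(.5535,-.0157,.24,170.7)"
```

```text
t 10.72 pos [ 0.5237 -0.1194  0.2406] ypr [1.7998e+02 5.0000e-02 1.7091e+02] | xyz [-13.  107.1   0.6] rot [0.  0.1 0.2] F [ 0.4  0.  -5.9] op 13.4 grip 40.0
```

Emit:
{"method": "servo_tool", "body": {"motion": [{"x":-4,"y":30,"z":0,"ax":0,"ay":0,"az":0,"gripper":-1},{"x":-7,"y":58,"z":0,"ax":0,"ay":0,"az":0,"gripper":-1},{"x":-10,"y":82,"z":0,"ax":0,"ay":0,"az":0,"gripper":-1},{"x":-12,"y":98,"z":0,"ax":0,"ay":0,"az":0,"gripper":-1},{"x":-13,"y":107,"z":0,"ax":0,"ay":0,"az":0,"gripper":-1},{"x":-13,"y":107,"z":10,"ax":0,"ay":0,"az":0,"gripper":-1},{"x":-13,"y":107,"z":25,"ax":0,"ay":0,"az":0,"gripper":-1},{"x":-13,"y":107,"z":36,"ax":0,"ay":0,"az":0,"gripper":-1},{"x":-13,"y":107,"z":40,"ax":0,"ay":0,"az":0,"gripper":-1},{"x":-13,"y":107,"z":40,"ax":0,"ay":0,"az":0,"gripper":-1}]}}

```text
time_s: 11.55
ee_pos: [0.5521, -0.0197, 0.1978]
orientation: [-3.14, -0.004, 2.977]
wrist_force: [-0.3, -1.1, -4.9]
opening: 0.147
grip_force: 40.0
```

```bash
python3 -c "
from h import *
f=grab('wrist','w6'); go(.5535,-.0157,.1524,170.7)
im=f['img'].copy()
import ref
for u,v in w2px(f,ref.tr([.5525,-.0155,.361])): cv2.circle(im,(int(u),int(v)),0,(0,255,0),-1)
cv2.imwrite('pics/w6b.png',im)"
```

```text
t 11.6 pos [ 0.5531 -0.0193  0.1988] ypr [-1.7994e+02 -1.1000e-01  1.7057e+02] | xyz [ 0.1  3.7 46.4] rot [-0.1 -0.1 -0.1] F [-0.2 -0.8 -4.6] op 13.7 grip 40.0
```

View pics/w6b.png

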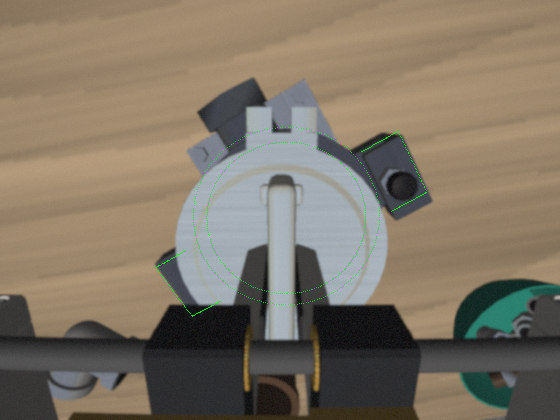

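The cover is held level over the mouth. Its rib points into the gap, and the pot hooks match the overlay (knob at 400,184). Correcting 3.5 mm sideways and lowering.

Emit:
{"method": "servo_tool", "body": {"motion": [{"x":0,"y":3.5,"z":5,"ax":0,"ay":0,"az":0,"gripper":-1},{"x":0,"y":3.5,"z":15,"ax":0,"ay":0,"az":0,"gripper":-1},{"x":0,"y":3.5,"z":24,"ax":0,"ay":0,"az":0,"gripper":-1},{"x":0,"y":3.5,"z":29,"ax":0,"ay":0,"az":0,"gripper":-1},{"x":0,"y":3.5,"z":29,"ax":0,"ay":0,"az":0,"gripper":-1},{"x":0,"y":3.5,"z":29,"ax":0,"ay":0,"az":0,"gripper":-1},{"x":0,"y":3.5,"z":29,"ax":0,"ay":0,"az":0,"gripper":-1}]}}

```text
time_s: 12.18
ee_pos: [0.5548, -0.0144, 0.1706]
orientation: [3.142, 0.0, 2.979]
wrist_force: [0.8, -0.4, -5.0]
opening: 0.143
grip_force: 40.0
```

```bash
python3 -c "
from h import *
go(.5535,-.0157,.1524,170.7)"
```

```text
t 12.18 pos [ 0.5548 -0.0144  0.1706] ypr [1.8000e+02 2.0000e-02 1.7068e+02] | xyz [ 1.1 -1.5 18.2] rot [ 0.  0. -0.] F [ 0.8 -0.4 -5. ] op 13.4 grip 40.0
```

Emit:
{"method": "servo_tool", "body": {"motion": [{"x":1,"y":-1,"z":3,"ax":0,"ay":0,"az":0,"gripper":-1},{"x":1,"y":-1,"z":6,"ax":0,"ay":0,"az":0,"gripper":-1},{"x":1,"y":-1,"z":9,"ax":0,"ay":0,"az":0,"gripper":-1},{"x":1,"y":-1,"z":11,"ax":0,"ay":0,"az":0,"gripper":-1},{"x":1,"y":-1,"z":13,"ax":0,"ay":0,"az":0,"gripper":-1},{"x":1,"y":-1,"z":14,"ax":0,"ay":0,"az":0,"gripper":-1},{"x":1,"y":-1,"z":14,"ax":0,"ay":0,"az":0,"gripper":-1}]}}

```text
time_s: 12.77
ee_pos: [0.5532, -0.0151, 0.1561]
orientation: [-3.142, -0.001, 2.979]
wrist_force: [-0.8, -0.3, -4.8]
opening: 0.147
grip_force: 40.0
```

```bash
python3 -c "
from h import *
go(.5535,-.0157,.1524,170.7)"
```

```text
t 12.77 pos [ 0.5532 -0.0151  0.1561] ypr [-1.8000e+02 -3.0000e-02  1.7068e+02] | xyz [-0.4 -0.5  3.7] rot [-0. -0. -0.] F [-0.8 -0.3 -4.8] op 13.8 grip 40.0
```

No contact so far, so the centring is good. Lowering the last few millimetres.

Emit:
{"method": "servo_tool", "body": {"motion": [{"x":0,"y":-0.5,"z":1,"ax":0,"ay":0,"az":0,"gripper":-1},{"x":0,"y":-0.5,"z":2,"ax":0,"ay":0,"az":0,"gripper":-1},{"x":0,"y":-0.5,"z":3,"ax":0,"ay":0,"az":0,"gripper":-1},{"x":0,"y":-0.5,"z":4,"ax":0,"ay":0,"az":0,"gripper":-1},{"x":0,"y":-0.5,"z":4.5,"ax":0,"ay":0,"az":0,"gripper":-1},{"x":0,"y":-0.5,"z":4.5,"ax":0,"ay":0,"az":0,"gripper":-1}]}}

```text
time_s: 13.27
ee_pos: [0.5534, -0.0157, 0.1524]
orientation: [3.141, 0.0, 2.979]
wrist_force: [-1.8, -0.7, 0.0]
opening: 0.144
grip_force: 40.0
```

```bash
python3 -c "
from h import *
go(.5535,-.0157,.1524,170.7)"
```

```text
t 13.27 pos [ 0.5534 -0.0157  0.1524] ypr [1.7999e+02 2.0000e-02 1.7067e+02] | xyz [-0.1 -0.   0. ] rot [ 0.  0. -0.] F [-1.8 -0.7  0. ] op 13.6 grip 40.0
```

The cover is seated at exactly the expected height. Turning it clockwise.

Emit:
{"method": "servo_tool", "body": {"motion": [{"x":0,"y":0,"z":0,"ax":0,"ay":0,"az":4,"gripper":-1},{"x":0,"y":0,"z":0,"ax":0,"ay":0,"az":8,"gripper":-1},{"x":0,"y":0,"z":0,"ax":0,"ay":0,"az":12,"gripper":-1},{"x":0,"y":0,"z":0,"ax":0,"ay":0,"az":16,"gripper":-1},{"x":0,"y":0,"z":0,"ax":0,"ay":0,"az":20,"gripper":-1},{"x":0,"y":0,"z":0,"ax":0,"ay":0,"az":24,"gripper":-1},{"x":0,"y":0,"z":0,"ax":0,"ay":0,"az":28,"gripper":-1},{"x":0,"y":0,"z":0,"ax":0,"ay":0,"az":32,"gripper":-1},{"x":0,"y":0,"z":0,"ax":0,"ay":0,"az":36,"gripper":-1}], "squeeze": 50}}

```text
time_s: 14.02
ee_pos: [0.5542, -0.0155, 0.1524]
orientation: [3.14, 0.001, 2.348]
wrist_force: [-0.1, -0.6, -2.3]
opening: 0.147
grip_force: 50.0
```

```bash
python3 -c "
from h import *
go(.5535,-.0157,.1524,110.7); print(manip.get_obs()['moment'])"
```

```text
t 14.02 pos [ 0.5542 -0.0155  0.1524] ypr [1.7992e+02 8.0000e-02 1.3452e+02] | xyz [ 0.4 -0.6  0. ] rot [ 0.1  0.1 23.8] F [-0.1 -0.6 -2.3] op 13.8 grip 50.0
[-0.15056788  0.00294702  0.05786604]
```

Emit:
{"method": "servo_tool", "body": {"motion": [{"x":0.5,"y":-0.5,"z":0,"ax":0,"ay":0,"az":3,"gripper":-1},{"x":0.5,"y":-0.5,"z":0,"ax":0,"ay":0,"az":6,"gripper":-1},{"x":0.5,"y":-0.5,"z":0,"ax":0,"ay":0,"az":9,"gripper":-1},{"x":0.5,"y":-0.5,"z":0,"ax":0,"ay":0,"az":12,"gripper":-1},{"x":0.5,"y":-0.5,"z":0,"ax":0,"ay":0,"az":15,"gripper":-1},{"x":0.5,"y":-0.5,"z":0,"ax":0,"ay":0,"az":18,"gripper":-1},{"x":0.5,"y":-0.5,"z":0,"ax":0,"ay":0,"az":20,"gripper":-1},{"x":0.5,"y":-0.5,"z":0,"ax":0,"ay":0,"az":22,"gripper":-1},{"x":0.5,"y":-0.5,"z":0,"ax":0,"ay":0,"az":22,"gripper":-1}]}}

```text
time_s: 14.77
ee_pos: [0.5522, -0.0155, 0.1525]
orientation: [-3.141, 0.0, 1.97]
wrist_force: [-3.8, -0.3, 4.3]
opening: 0.155
grip_force: 52.2
```

```bash
python3 -c "
from h import *
go(.5535,-.0157,.1524,110.7); print(manip.get_obs()['moment']); grab('wrist','w7')"
```

```text
t 14.77 pos [ 0.5522 -0.0155  0.1525] ypr [-1.7996e+02  1.0000e-02  1.1285e+02] | xyz [-0.7  1.1  0.1] rot [-0.   0.   2.2] F [-3.8 -0.3  4.3] op 14.6 grip 52.2
[-0.21959949  0.73260906  0.95406806]
```

Emit:
{"method": "servo_tool", "body": {"motion": [{"x":0,"y":0,"z":0,"ax":0,"ay":0,"az":1,"gripper":-1},{"x":0,"y":0,"z":0,"ax":0,"ay":0,"az":2,"gripper":-1},{"x":0,"y":0,"z":0,"ax":0,"ay":0,"az":2,"gripper":-1},{"x":0,"y":0,"z":0,"ax":0,"ay":0,"az":2,"gripper":-1}]}}

```text
time_s: 15.15
ee_pos: [0.5535, -0.0155, 0.1525]
orientation: [3.14, 0.0, 1.93]
wrist_force: [-1.5, 0.9, 5.9]
opening: 0.143
grip_force: 50.0
```

```bash
python3 -c "
from h import *
go(.5535,-.0157,.1524,110.7); print(manip.get_obs()['moment'])"
```

```text
t 15.15 pos [ 0.5535 -0.0155  0.1525] ypr [179.88   0.   110.59] | xyz [-0.1 -0.1  0.1] rot [ 0.1  0.  -0.1] F [-1.5  0.9  5.9] op 13.4 grip 50.0
[-0.02799703  0.5183094  -0.03632089]
```

Resistance rose and then dropped to zero at about 110.6°, as a click would. I'll test both directions to confirm the lock.

Emit:
{"method": "servo_tool", "body": {"motion": [{"x":0,"y":0,"z":0,"ax":0,"ay":0,"az":1,"gripper":-1},{"x":0,"y":0,"z":0,"ax":0,"ay":0,"az":2,"gripper":-1},{"x":0,"y":0,"z":0,"ax":0,"ay":0,"az":2,"gripper":-1},{"x":0,"y":0,"z":0,"ax":0,"ay":0,"az":2,"gripper":-1}]}}

```text
time_s: 15.48
ee_pos: [0.5547, -0.0155, 0.1525]
orientation: [3.138, 0.002, 1.898]
wrist_force: [5.1, 0.5, 4.6]
opening: 0.144
grip_force: 50.2
```

```bash
python3 -c "
from h import *
go(.5535,-.0157,.1524,110.7); print(manip.get_obs()['moment'])"
```

```text
t 15.48 pos [ 0.5547 -0.0155  0.1525] ypr [1.7979e+02 9.0000e-02 1.0872e+02] | xyz [ 0.2 -1.2  0.1] rot [ 0.2  0.1 -2. ] F [5.1 0.5 4.6] op 13.5 grip 50.2
[ 0.07270395 -0.5819188   0.44677892]
```

Emit:
{"method": "servo_tool", "body": {"motion": [{"x":0,"y":0,"z":0,"ax":0,"ay":0,"az":-2,"gripper":-1},{"x":0,"y":0,"z":0,"ax":0,"ay":0,"az":-4,"gripper":-1},{"x":0,"y":0,"z":0,"ax":0,"ay":0,"az":-4.5,"gripper":-1},{"x":0,"y":0,"z":0,"ax":0,"ay":0,"az":-4.5,"gripper":-1}]}}

```text
time_s: 15.82
ee_pos: [0.5538, -0.0154, 0.1525]
orientation: [3.139, -0.0, 1.972]
wrist_force: [2.7, 1.8, 5.5]
opening: 0.148
grip_force: 50.2
```

```bash
python3 -c "
from h import *
go(.5535,-.0157,.1524,110.7); print(manip.get_obs()['moment'])"
```

```text
t 15.82 pos [ 0.5538 -0.0154  0.1525] ypr [179.84  -0.   112.99] | xyz [-0.1 -0.4  0.1] rot [ 0.2 -0.   2.3] F [2.7 1.8 5.5] op 13.9 grip 50.2
[ 0.17372506 -0.32054209 -0.60099209]
```

Emit:
{"method": "servo_tool", "body": {"motion": [{"x":0,"y":0,"z":0,"ax":0,"ay":0,"az":-1,"gripper":-1},{"x":0,"y":0,"z":0,"ax":0,"ay":0,"az":-2,"gripper":-1},{"x":0,"y":0,"z":0,"ax":0,"ay":0,"az":-2,"gripper":-1},{"x":0,"y":0,"z":0,"ax":0,"ay":0,"az":-2,"gripper":-1}]}}

```text
time_s: 16.15
ee_pos: [0.555, -0.0151, 0.1525]
orientation: [3.137, 0.001, 2.007]
wrist_force: [4.9, 3.0, 2.7]
opening: 0.15
grip_force: 50.8
```

```bash
python3 -c "
from h import *
go(.5535,-.0157,.1524,110.7); print(manip.get_obs()['moment'])"
```

```text
t 16.15 pos [ 0.555  -0.0151  0.1525] ypr [1.7972e+02 5.0000e-02 1.1501e+02] | xyz [ 0.1 -1.6  0.1] rot [0.3 0.  4.3] F [4.9 3.  2.7] op 14.1 grip 50.8
[ 0.41949858 -0.99412538 -0.83122504]
```

The moment grows steadily against anticlockwise motion (-0.83 N·m, against about 0.06 when sliding free), so the cover is locked. Returning to neutral and letting go.

Emit:
{"method": "servo_tool", "body": {"motion": [{"x":0,"y":-1,"z":0,"ax":0,"ay":0,"az":2,"gripper":-1},{"x":0,"y":-1,"z":0,"ax":0,"ay":0,"az":4.3,"gripper":-1},{"x":0,"y":-1,"z":0,"ax":0,"ay":0,"az":4.3,"gripper":-1},{"x":0,"y":-1,"z":0,"ax":0,"ay":0,"az":4.3,"gripper":-0.2},{"x":0,"y":-1,"z":0,"ax":0,"ay":0,"az":4.3,"gripper":-0.2},{"x":0,"y":-1,"z":0,"ax":0,"ay":0,"az":4.3,"gripper":-0.2},{"x":0,"y":-1,"z":-1,"ax":0,"ay":0,"az":4.3,"gripper":-0.2},{"x":0,"y":-1,"z":-10,"ax":0,"ay":0,"az":4.3,"gripper":-0.2},{"x":0,"y":-1,"z":-35,"ax":0,"ay":0,"az":4.3,"gripper":-0.2},{"x":0,"y":-1,"z":-70,"ax":0,"ay":0,"az":4.3,"gripper":-0.2}]}}

```text
time_s: 16.98
ee_pos: [0.5493, -0.0161, 0.2209]
orientation: [-3.135, -0.002, 1.935]
wrist_force: [0.7, 0.1, -0.3]
opening: 0.4
grip_force: 0.0
```

Emit:
{"method": "servo_tool", "body": {"motion": [{"x":0,"y":0,"z":-30,"ax":0,"ay":0,"az":0,"gripper":0},{"x":0,"y":0,"z":-50,"ax":0,"ay":0,"az":0,"gripper":0},{"x":0,"y":0,"z":-50,"ax":0,"ay":0,"az":0,"gripper":0},{"x":0,"y":0,"z":-50,"ax":0,"ay":0,"az":0,"gripper":0}]}}

```text
time_s: 17.32
ee_pos: [0.5521, -0.0162, 0.2733]
orientation: [3.139, 0.001, 1.935]
wrist_force: [0.3, -0.5, -1.2]
opening: 0.501
grip_force: 0.0
```

Run:
```python
import ref
from ref import *
f=grab('wrist','w8'); go(.5535,-.0157,.27,110.7)
hooks=ref.C.copy()[480:]
# cover contours on the pot: disc edge at z=.141, rib top at z=.179
q=lambda a,b:np.array(a)+(np.array(b)-np.array(a))*np.linspace(0,1,60)[:,None]
L=[np.c_[.066*np.cos(t),.066*np.sin(t),0*t+.141]]
for s in(1,-1): L+=[s*q((-.05,.007,0),(.05,.007,0))+[0,0,.179],s*q((.05,-.007,0),(.05,.007,0))+[0,0,.179]]
ref.C=np.vstack(L); p=refine(['w8'],[.553,-.0153,np.radians(110.7)])
ref.C=hooks; h=refine(['w8'],[.553,-.0153,.361])
# knob: dark disc circle r 9mm, score vs height at (0,.08) for lift 0/5mm
b=(.5530,-.0150)
g=grad(f,1.0)
for z in(.174,.177,.180,.183,.186,.189):
    best=0
    for dx in np.arange(-.002,.0021,.001):
        for dy in np.arange(-.002,.0021,.001):
            c=R.from_euler('z',h[2]).apply([dx,.08+dy,0])+[h[0],h[1],z]
            uv=w2px(f,np.c_[.009*np.cos(t),.009*np.sin(t),0*t]+c).astype(np.float32)
            best=max(best,cv2.remap(g,uv[:,0],uv[:,1],cv2.INTER_LINEAR).mean())
    print(z,round(float(best),3))
```

```text
t 17.37 pos [ 0.5512 -0.016   0.2719] ypr [-1.7998e+02 -2.0000e-02  1.1088e+02] | xyz [-0.5  2.3  1.9] rot [-0.  -0.   0.2] F [-0.9 -0.6  0.2] op 47.3 grip 0.0
['w8'] [ 0.554  -0.017   1.9345] 110.8 -0.684500515460968
['w8'] [ 0.5545 -0.0135  0.3507] 20.1 -0.6996971368789673
0.174 0.625
0.177 0.627
0.18 0.627
0.183 0.623
0.186 0.616
0.189 0.604
```

```bash
python3 -c "
from bench import manip
print(manip.hand_in())"
```

```text
the job is handed in; nothing more can be done
None
```

The job is handed in at about 17 s: the basket is nested fully home and released. The cover is seated, turned clockwise and released, with the rib within about 1° of the pot's y. It resisted being turned back, so I take the pin as clicked in, though I did not see the pin directly.

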